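# Space the carriers on an optical rail with a spacer block

### The job

On the optical rail on the microscope bench, set the three carriers at equal gaps of one spacer. Take the thick square spacer block (not the slim block or the round bar), press it upright all the way down onto the rail between the locked carrier (the end one with the black knob) and the middle carrier so that the middle one is pushed out to its gap, then lift it out and do the same between the middle carrier and the last one. Leave the spacer standing there on the rail.

Things in the scene. Friction and masses are not known exactly. Their poses are not given: they have to be found in the camera images.
- spacer: the spacer: plain aluminium block 40 x 40 mm square and 110 mm tall, about 0.3 kg, standing on the bench to the robot's left of the rail. Near it stand a slim aluminium block (22 x 40 x 110 mm) and a round aluminium bar (40 mm diameter, 85 mm tall), which are not to be used. Origin: centre of its underside; z up, x and y square to its sides
- carrier_a: locked, immovable carrier at the robot's right end of the rail, black knob on its outer end. Dark steel, 60 mm along the rail, 70 across, 48 high plus a 10 mm stud; end faces upright for 12 mm, then sloping in to a 12 mm long top. Origin: middle of its underside on the rail's top, 20 mm above the bench; y along the rail to the next carrier, x across, z up. Rail 70 mm wide, 360 long, fixed
- carrier_b: the middle carrier: shape, size, origin and axes as the locked one, no knob. Slides only along the rail, about 2 N friction, stays where left. Starts with its foot only 23 to 30 mm from the locked one's. A spacer lowered close beside the previous carrier's foot (centre 50 mm along y from its origin, within 5 mm) meets this one's slope and drives it out to a 40 mm gap
- carrier_c: the last carrier, at the rail's left end: shape, size, origin, axes and sliding as the middle one. Once the middle carrier is set, its foot is about 28 to 36 mm from this one's, again narrower than the spacer. Spacer fingers should hold it from the two sides across the rail, tips over 60 mm above its underside, to clear the carriers

How it is judged (in metres and radians):
On the way, in this order (a step that is already met when the one before it is completed fails the run):
1. the spacer is upright and fully down on the rail between the locked and the middle carrier (y of spacer in the frame of carrier_a between 0.033 and 0.067 m and x of spacer in the frame of carrier_a between -0.02 and 0.02 m and z of spacer in the frame of carrier_a below 0.008 m and angle between spacer's own z axis and vertical below 0.17 rad and y of carrier_b in the frame of carrier_a between 0.09 and 0.11 m), for 0.2 s.
2. the spacer is upright and fully down on the rail between the middle and the last carrier (y of spacer in the frame of carrier_b between 0.033 and 0.067 m and x of spacer in the frame of carrier_b between -0.02 and 0.02 m and z of spacer in the frame of carrier_b below 0.008 m and angle between spacer's own z axis and vertical below 0.17 rad and y of carrier_c in the frame of carrier_b between 0.09 and 0.11 m), for 0.2 s.
At the end, for the whole second after the job is handed in: both gaps between neighbouring carriers' feet are 40 mm within 10 mm, and the spacer stands at rest, upright within 10 degrees, between the middle and last carriers: underside within 8 mm of the rail's top, centre within 20 mm of the rail's midline and 33 to 67 mm from the middle carrier's origin (all of step 2 and y of carrier_b in the frame of carrier_a between 0.09 and 0.11 m and linear speed of spacer below 0.02 m/s); the robot touches nothing.
It also fails if it takes over 48 s, if anything falls off the work surface, if the arm or the gripper's body presses on something with over 40 N, if the wrist force passes 120 N, or if a joint passes its speed limit or range.

### The arm

A 7-joint arm with a two-finger parallel gripper is mounted at the origin on the work surface. World frame = base frame: x ahead of the robot, y to its left, z up, the work surface at z = 0. Lengths are in m, angles in degrees, forces in N, time in s.
With the tool pointing down it reaches from about 0.425 to 1.025 m from the base axis. Payload 9.4 kg.
Tool frame: the origin (TCP) lies midway between the tips of the shut fingers; the grasp point (between the pads) lies 19 mm behind it; z points along the fingers, y is the line along which they close (so a half turn about z gives the same grasp; the last joint's range is limited). The gripper opens to 93 mm and grips with 3 to 60 N. Pads are 15 mm wide; open, the fingers measure 128 mm over their backs; the gripper's body (75 mm by 188 mm) begins 65 mm behind the grasp point.
Start: joints at [64.647, 34.337, -0.143, 91.639, 0.103, 54.024, -4.572], TCP at [0.259, -0.677, 0.219] pointing down, gripper open.
Joint ranges: [-147.43, 147.43], [-19.82, 112.94], [-74.19, 73.91], [6.32, 146.72], [-59.91, 239.91], [6.04, 106.73], [-150.56, 150.56]. Speed limits (degrees/s): [127.2, 127.2, 172.46, 172.46, 180, 180, 180].

### API

Orientations are given as [roll, pitch, yaw] about the fixed x, y, z axes, in that order (R = Rz(yaw) Ry(pitch) Rx(roll)).
In Python, from rig import r gives the robot as it stands.
- The arm moves only by the shell command python3 inch.py 'ROWS'. ROWS is a JSON list of rows, 1 to 10 of them, each of 7 numbers: the opening from 0.0 (shut) to 1.0 (fully open), then dx, dy, dz in m, then a rotation vector rx, ry, rz in degrees; each row shifts and turns the commanded pose from where the row before left it, along the tool's axes as they then stand; what a row does not reach is not made up. A row lasts 1/12 s, in which the tool goes at most 0.0417 m and 7.16 degrees, less where a joint would pass 70% of its speed; a pose out of reach is approached as far as the arm can. The fingers move at their own pace and stop on an object; the grip force is fixed at half the most. Time passes only in rows, so rows that do not move let the fingers close. It prints the time, the measured TCP pose, the force, the opening and the grip force at its end.
- r.get_obs(): the state, without advancing time (a new reading comes with each control period).
- r.capture(name): name is "side" or "top"; returns the picture (480x640x3 uint8, red, green, blue); there is no depth.
- r.get_calibration(name): a dict with "K" (3x3 intrinsics, pixels), "dist_coeffs" ([k1, k2, p1, p2, k3] as OpenCV has them; the pictures are not rectified), "xyz" and "orientation" of the camera in the world. Camera axes: x right, y up, looking along -z (the intrinsics and any distortion apply to the point x, -y, -z); pixel columns grow to the right and rows downward; lengths in m; the calibration is good to about 2 mm. A picture is of the moment at which its call begins. get_calibration takes no time and is no camera call.
- r.job_done(): hands the job in; it is judged then, once.
The state is a dict: "time": time; "joint_positions": joint angles; "qd": joint speeds; "joint_efforts": joint torques, N m; "ee_pos": TCP position; "tcp_rot": TCP orientation; "force": force on the tool from outside, world axes, zero at the start; "torque": the same for the moment, N m; "finger_gap": opening from 0.0 (shut) to 1.0 (fully open); "grip_force": force on a finger pad.
Only numpy, scipy, OpenCV 4.12 (cv2) and the standard library are available. Lean on these libraries where they do the work, as an engineer would, in place of code of your own. Each camera call takes 0.05 s, during which the arm holds its last target. There are 200 camera calls.

## Working session

There is one attempt and no reset: what is moved stays moved. The work goes in short steps, Python scripts to look and compute and a shell command to move; the robot and the scene stay as the last step left them, time stands still between calls to the robot, and variables do not carry over. Pictures are saved under pics/ and viewed, at most 10 in all, crops included, and the job is handed in when it is done.

```bash
ls; mkdir -p pics
python3 - <<'E'
from rig import r
import cv2
for n in("side","top"):
    cv2.imwrite(f"pics/{n}0.png",r.capture(n)[:,:,::-1]); c=r.get_calibration(n);print(n,c)
o=r.get_obs();print(o)
E
```

```text
inch.py
pics
rig.py
side {'K': array([[618.38163087,   0.        , 310.45220439],
       [  0.        , 618.38163087, 241.00739024],
       [  0.        ,   0.        ,   1.        ]]), 'dist_coeffs': array([-0.16898655,  0.        ,  0.        ,  0.        ,  0.        ]), 'xyz': array([ 0.42054192, -0.83088026,  0.56011853]), 'orientation': array([59.92322634,  0.24993559, -8.02750645])}
top {'K': array([[446.87103135,   0.        , 313.09903643],
       [  0.        , 446.87103135, 229.9537502 ],
       [  0.        ,   0.        ,   1.        ]]), 'dist_coeffs': array([-0.03013915,  0.        ,  0.        ,  0.        ,  0.        ]), 'xyz': array([0.46178232, 0.0280488 , 0.82186623]), 'orientation': array([  6.05645804,   1.9652579 , -90.43873874])}
{'time': 0.1, 'joint_positions': array([64.6451249 , 34.37928133, -0.14458504, 91.67460052,  0.10315248,
       54.02591383, -4.57085712]), 'qd': array([ 0.10391252, -0.09300634,  0.02480746, -0.04379806, -0.01595807,
        0.01612792,  0.04110093]), 'joint_efforts': array([ 4.53623448e-03, -7.66554952e+01,  1.50184348e+00, -2.52937639e+01,
       -5.22666564e-02,  1.36023149e-02,  6.23081542e-05]), 'ee_pos': array([ 0.25916839, -0.67663203,  0.21786573]), 'tcp_rot': array([-1.79920725e+02,  8.09594098e-03,  2.09640608e+01]), 'force': array([-0.67027645, -0.25085151, -0.23343893]), 'torque': array([0.00935367, 0.02779065, 0.00777052]), 'grip_force': 0.0, 'finger_gap': 1.0001293746503392}
```

View pics/side0.png

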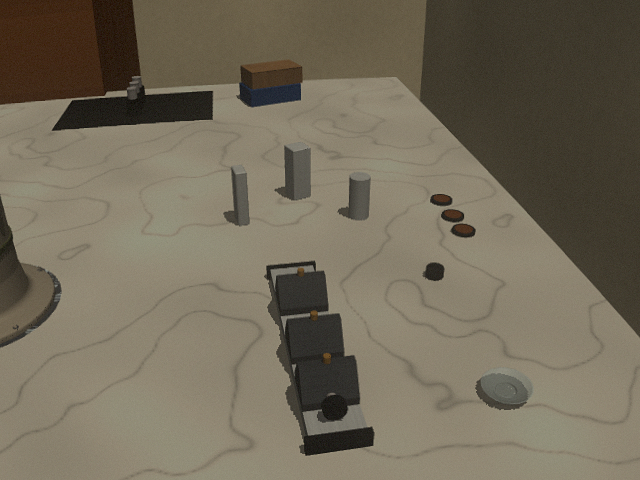

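View pics/top0.png

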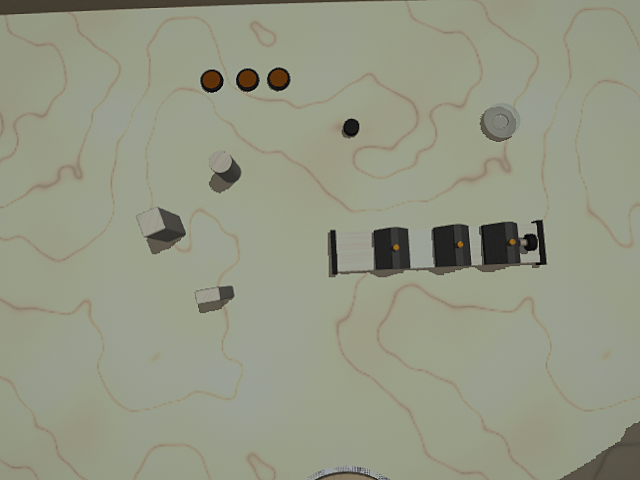

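The side view shows the square spacer at about (298,170), the slim block at (240,195), the round bar at (359,196), and the carriers at (300,292), (314,337) and (327,383), the last with the knob. In the top view the spacer's top face is near (152,222) and the carrier studs are at (512,242), (460,244) and (396,247). Next I'll enlarge these areas.

Run:
```python
import cv2,numpy as np
s=cv2.imread("pics/side0.png");t=cv2.imread("pics/top0.png")
def crop(im,x,y,w,h,k):
    c=cv2.resize(im[y:y+h,x:x+w],None,fx=k,fy=k,interpolation=cv2.INTER_CUBIC)
    for i in range(0,w,10): cv2.line(c,(i*k,0),(i*k,8 if i%50 else 20),(0,0,255),1)
    for i in range(0,h,10): cv2.line(c,(0,i*k),(8 if i%50 else 20,i*k),(0,0,255),1)
    return c
o=np.zeros((600,800,3),np.uint8)
def put(c,x,y): o[y:y+c.shape[0],x:x+c.shape[1]]=c
put(crop(t,325,215,225,65,3),0,0)       # x325 y215 k3
put(crop(t,130,200,60,60,6),0,210)      # k6
put(crop(s,270,130,60,80,4),380,210)   # k4
cv2.convertScaleAbs(o,o,1.5)
put(crop(s,260,255,130,60,3),380,405+140-150+145)if 0 else None
cv2.imwrite("pics/c1.png",o)
cv2.imwrite("pics/c2.png",cv2.convertScaleAbs(crop(s,260,255,120,200,3),alpha=1.8))
```

```text
(no output)
```

View pics/c1.png

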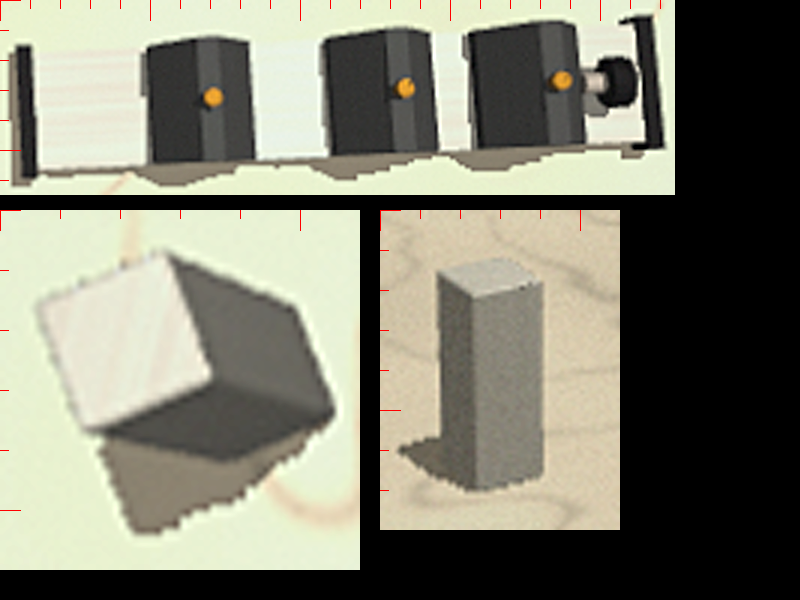

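View pics/c2.png

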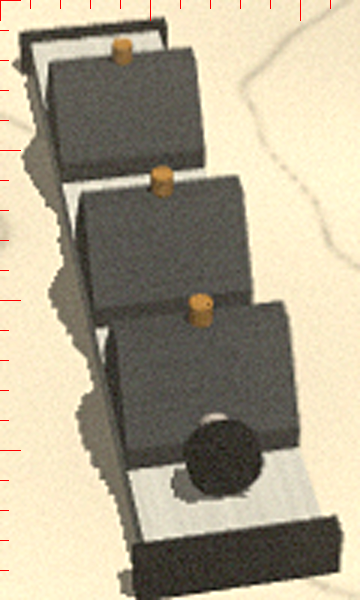

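```bash
cat > h.py <<'E'
import numpy as np,cv2
from rig import r
from scipy.spatial.transform import Rotation as R
from scipy.optimize import least_squares
C={n:r.get_calibration(n) for n in("side","top")}
def proj(n,P):
    c=C[n];M=np.diag([1,-1,-1])@R.from_euler('xyz',c['orientation'],degrees=True).as_matrix().T
    return cv2.projectPoints(np.array(P,float).reshape(-1,3),cv2.Rodrigues(M)[0],-M@c['xyz'],c['K'],c['dist_coeffs'])[0][:,0]
def tri(pt,ps,g=(.5,0,.05)):
    f=lambda p:np.r_[proj('top',p)[0]-pt,proj('side',p)[0]-ps]
    s=least_squares(f,g,x_scale=.1);return s.x,np.abs(s.fun).max()
def T(u,v,x,y,k): return np.array([x+(u+.5)/k-.5,y+(v+.5)/k-.5])
E
python3 - <<'E'
from h import *
np.set_printoptions(precision=4,suppress=True)
for n,a,b in(("A",(562,80),(201,300)),("B",(405,87),(163,174)),("C",(213,97),(122,45))):
    print(n,*tri(T(*a,325,215,3),T(*b,260,255,3)))
tt=[T(*p,130,200,6) for p in((37,92),(163,40),(213,168),(88,222),(295,95),(334,201),(226,252))]
st=[T(*p,270,130,4) for p in((57,62),(125,48),(162,74),(93,87),(62,262),(96,279),(162,265))]
# order by world azimuth: image up=+x, left=+y in top
def corners(p,z):
    R2=R.from_euler('z',p[3]).as_matrix()[:2,:2];q=.02*np.array([[1,1],[1,-1],[-1,-1],[-1,1]])
    return np.c_[q@R2.T+p[:2],np.full(4,z)]
def f(p,full=False):
    t=corners(p,p[2]+p[4]);b=corners(p,p[4]);e=[]
    for n,obs in(("top",tt),("side",st)):
        P=proj(n,np.r_[t,b])
        for i,o in enumerate(obs):
            c=P[:4] if i<4 else P[4:]
            e.append(c[np.argmin(np.linalg.norm(c-o,axis=1))]-o)
    return np.array(e) if full else np.ravel(e)
best=min((least_squares(f,[.47,.3,.11,a,0.],x_scale=.1) for a in np.radians([0,20,40,60,80])),key=lambda s:s.cost)
print(best.x,np.degrees(best.x[3]));print(f(best.x,True))
# rail ends on z=0.02 approx: carrier foot lines
for n,p in(("Clow-left",(150,162)),("Clow-right",(254,159)),("Blow-l",(331,160)),("Blow-r",(438,153)),("Alow-l",(477,150)),("Alow-r",(586,146))):
    o=T(*p,325,215,3);s=least_squares(lambda q:proj('top',[q[0],q[1],.02])[0]-o,[.45,-.2],x_scale=.1);print(n,s.x)
E
```

```text
A [ 0.5168 -0.2759  0.0784] 0.8601552643796708
B [ 0.5142 -0.1898  0.0773] 0.7192783300409644
C [ 0.5099 -0.084   0.0769] 0.6966634857758152
[0.5544 0.3189 0.1066 0.3905 0.001 ] 22.372497270645447
[[-0.8413  0.3904]
 [ 0.4774 -0.4156]
 [ 0.6132  0.514 ]
 [-1.0226  1.0359]
 [ 0.005  -0.5703]
 [ 1.0395  1.2644]
 [-0.6184  1.0813]
 [-0.0427  0.2316]
 [ 0.296   0.0158]
 [ 1.0172 -0.2966]
 [ 0.6303  0.3416]
 [-0.0445 -1.8355]
 [ 0.7824  1.213 ]
 [ 1.2156  0.2906]]
Clow-left [ 0.4765 -0.0543]
Clow-right [ 0.4777 -0.1159]
Blow-l [ 0.4767 -0.1613]
Blow-r [ 0.4802 -0.2246]
Alow-l [ 0.4817 -0.2477]
Alow-r [ 0.4834 -0.3121]
```

```bash
cat >> h.py <<'E'
def togo(x,y,z,yaw):
    o=r.get_obs();Q=R.from_euler('xyz',o['tcp_rot'],degrees=True);G=R.from_euler('xyz',[180,0,yaw],degrees=True)
    print('t',round(o['time'],2),'tool d',np.round(Q.inv().apply(np.array([x,y,z])-o['ee_pos']),4),'rot',np.round((Q.inv()*G).as_rotvec(degrees=True),2),'F',np.round(o['force'],1),'gap',round(o['finger_gap'],3),'grip',round(o['grip_force'],1),'j7',round(o['joint_positions'][6],1))
E
a='[1,0.04,-0.003,-0.003,0,0,-3.15]'
python3 inch.py '[[1,0.04,-0.003,-0.003,0,0,-3.15],[1,0.04,-0.003,-0.003,0,0,-3.15],[1,0.04,-0.003,-0.003,0,0,-3.15],[1,0.04,-0.003,-0.003,0,0,-3.15],[1,0.04,-0.003,-0.003,0,0,-3.15],[1,0.04,-0.003,-0.003,0,0,-3.15],[1,0.04,-0.003,-0.003,0,0,-3.15],[1,0.04,-0.003,-0.003,0,0,-3.15],[1,0.04,-0.003,-0.003,0,0,-3.15],[1,0.04,-0.003,-0.003,0,0,-3.15]]'
python3 -c "from h import *;togo(.5544,.3189,.22,112.37)"
python3 inch.py '[[1,0.04,-0.003,0,0,0,-3.15],[1,0.04,-0.003,0,0,0,-3.15],[1,0.04,-0.003,0,0,0,-3.15],[1,0.04,-0.003,0,0,0,-3.15],[1,0.04,-0.003,0,0,0,-3.15],[1,0.04,-0.003,0,0,0,-3.15],[1,0.04,-0.003,0,0,0,-3.15],[1,0.04,-0.003,0,0,0,-3.15],[1,0.04,-0.003,0,0,0,-3.15],[1,0.04,-0.003,0,0,0,-3.15]]'
python3 -c "from h import *;togo(.5544,.3189,.22,112.37)"
```

```text
time: 1.77
ee_pos: [0.6949, -0.0492, 0.2481]
tcp_rot: [-180.0, 0.0, 84.1]
force: [0.8, 0.3, -0.2]
finger_gap: 1.001
grip_force: 0.0
t 1.77 tool d [ 0.3518 -0.1776  0.0282] rot [-3.000e-02 -1.000e-02 -2.826e+01] F [ 0.8  0.3 -0.2] gap 1.001 grip 0.0 j7 -17.1
```

```bash
python3 inch.py '[[1,0.035,-0.0178,0,0,0,0],[1,0.035,-0.0178,0,0,0,0],[1,0.035,-0.0178,0,0,0,0],[1,0.035,-0.0178,0,0,0,0],[1,0.035,-0.0178,0,0,0,0],[1,0.035,-0.0178,0,0,0,0],[1,0.035,-0.0178,0,0,0,0],[1,0.035,-0.0178,0,0,0,0],[1,0.035,-0.0178,0,0,0,0],[1,0.0,0,0,0,0,0]]'
python3 inch.py '[[1,0,0,0.01,0,0,-7],[1,0,0,0.01,0,0,-7],[1,0,0,0.01,0,0,-7],[1,0,0,0,0,0,-7],[1,0,0,0,0,0,0]]'
python3 -c "
from h import *;togo(.5544,.3189,.068,112.37)
for n in('side','top'):cv2.imwrite(f'pics/{n}1.png',r.capture(n)[:,:,::-1])
a=cv2.imread('pics/top1.png')[150:350,60:300];b=cv2.imread('pics/side1.png')[60:260,200:440];cv2.imwrite('pics/c3.png',cv2.resize(np.hstack([a,b]),(800,333)))"
```

```text
time: 2.6
ee_pos: [0.5641, 0.2883, 0.2488]
tcp_rot: [-179.9, -0.3, 84.6]
force: [0.3, 0.6, 0.9]
finger_gap: 1.0
grip_force: 0.0
time: 3.02
ee_pos: [0.5683, 0.2783, 0.2175]
tcp_rot: [-179.9, 0.0, 112.3]
force: [0.5, -0.7, -0.4]
finger_gap: 0.994
grip_force: 0.0
t 3.02 tool d [0.0428 0.0028 0.1495] rot [-0.12  0.   -0.11] F [ 0.5 -0.7 -0.4] gap 0.994 grip 0.0 j7 -26.0
```

View pics/c3.png

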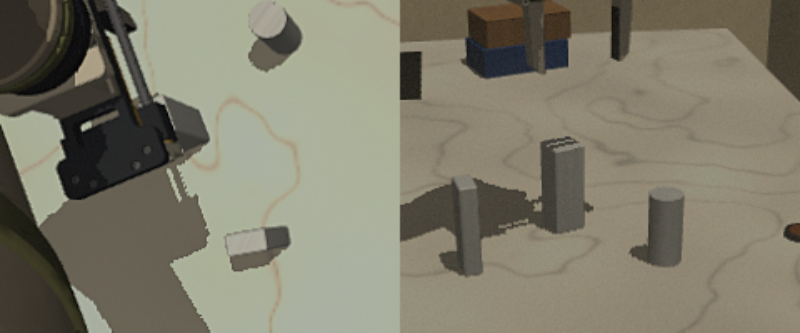

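The gripper is over the spacer at about (180,130) in the left crop, with nothing else in its way. I'll align it, descend and check before closing.

```bash
python3 inch.py '[[1,0.02,0.0014,0,0,0,0],[1,0.0228,0.0014,0,0,0,0],[1,0,0,0.03,0,0,0],[1,0,0,0.03,0,0,0],[1,0,0,0.03,0,0,0],[1,0,0,0.03,0,0,0],[1,0,0,0.0295,0,0,0],[1,0,0,0,0,0,0]]'
python3 -c "from h import *;togo(.5544,.3189,.068,112.37)"
python3 inch.py '[[0,0,0,0,0,0,0],[0,0,0,0,0,0,0],[0,0,0,0,0,0,0],[0,0,0,0,0,0,0],[0,0,0,0,0,0,0],[0,0,0,0,0,0,0],[0,0,0,0,0,0,0],[0,0,0,0,0,0,0]]'
python3 -c "from h import *;togo(.5544,.3189,.068,112.37)"
```

```text
time: 3.78
ee_pos: [0.553, 0.3181, 0.0645]
tcp_rot: [-179.6, 0.1, 111.8]
force: [-0.6, -1.2, 0.1]
finger_gap: 0.996
grip_force: 0.0
t 3.78 tool d [ 0.0003  0.0015 -0.0036] rot [-0.39  0.1  -0.59] F [-0.6 -1.2  0.1] gap 0.996 grip 0.0 j7 -36.6
time: 4.45
ee_pos: [0.5553, 0.3197, 0.0694]
tcp_rot: [180.0, 0.0, 111.9]
force: [-0.7, -0.3, 1.1]
finger_gap: 0.475
grip_force: 0.7
t 4.45 tool d [-0.0005 -0.0011  0.0014] rot [ 0.01  0.   -0.42] F [-0.7 -0.3  1.1] gap 0.475 grip 0.7 j7 -36.4
```

```bash
python3 inch.py '[[0,0,0,0,0,0,0],[0,0,0,0,0,0,0],[0,0,0,0,0,0,0],[0,0,0,0,0,0,0]]'
python3 inch.py '[[0,0,0,-0.02,0,0,0],[0,0,0,-0.03,0,0,0],[0,0,0,-0.03,0,0,0],[0,0,0,-0.03,0,0,0],[0,0,0,-0.03,0,0,0],[0,0,0,-0.01,0,0,0],[0,0,0,0,0,0,0],[0,0,0,0,0,0,0]]'
python3 -c "from h import *;togo(.5147,-.2245,.22,92);print(r.get_obs()['ee_pos'])"
```

```text
time: 4.78
ee_pos: [0.5549, 0.3196, 0.0692]
tcp_rot: [-180.0, 0.0, 112.0]
force: [-1.9, -1.6, 5.1]
finger_gap: 0.429
grip_force: 29.9
time: 5.45
ee_pos: [0.5552, 0.3193, 0.2183]
tcp_rot: [-180.0, 0.0, 111.9]
force: [-0.2, -0.5, -3.3]
finger_gap: 0.431
grip_force: 30.0
t 5.45 tool d [-0.4893 -0.2408 -0.0015] rot [-1.000e-02  2.000e-02  1.994e+01] F [-0.2 -0.5 -3.3] gap 0.431 grip 30.0 j7 -30.1
[0.55518923 0.31932043 0.21827713]
```

```bash
python3 inch.py '[[0,0,0,0,0,0,5],[0,0,0,0,0,0,5],[0,0,0,0,0,0,5],[0,0,0,0,0,0,5],[0,0,0,0,0,0,0]]'
python3 -c "from h import *;togo(.5147,-.2245,.22,92)"
python3 inch.py '[[0,-0.02,-0.002,0,0,0,0],[0,-0.036,-0.0015,0,0,0,0],[0,-0.036,-0.0015,0,0,0,0],[0,-0.036,-0.0015,0,0,0,0],[0,-0.036,-0.0015,0,0,0,0],[0,-0.036,-0.0015,0,0,0,0],[0,-0.036,-0.0015,0,0,0,0],[0,-0.036,-0.0015,0,0,0,0],[0,-0.036,-0.0015,0,0,0,0],[0,-0.036,-0.0015,0,0,0,0]]'
python3 -c "from h import *;togo(.5147,-.2245,.22,92)"
```

```text
time: 5.87
ee_pos: [0.5543, 0.3191, 0.2165]
tcp_rot: [-179.8, 0.1, 91.7]
force: [0.9, 0.1, -2.9]
finger_gap: 0.428
grip_force: 30.0
t 5.87 tool d [-0.5421 -0.0562 -0.0022] rot [-0.18  0.12 -0.25] F [ 0.9  0.1 -2.9] gap 0.428 grip 30.0 j7 -47.0
time: 6.7
ee_pos: [0.5505, -0.0265, 0.2176]
tcp_rot: [-179.9, 0.0, 92.2]
force: [1.2, -0.2, -3.5]
finger_gap: 0.43
grip_force: 30.0
t 6.7 tool d [-0.1966 -0.0432 -0.0023] rot [-0.13  0.    0.16] F [ 1.2 -0.2 -3.5] gap 0.43 grip 30.0 j7 -14.2
```

```bash
python3 inch.py '[[0,-0.033,-0.007,0,0,0,0],[0,-0.033,-0.007,0,0,0,0],[0,-0.033,-0.007,0,0,0,0],[0,-0.033,-0.007,0,0,0,0],[0,-0.033,-0.007,0,0,0,0],[0,-0.032,-0.008,0,0,0,0],[0,0,0,0,0,0,0],[0,0,0,0,0,0,0]]'
python3 -c "
from h import *;togo(.5147,-.2245,.22,92)
for n in('side','top'):cv2.imwrite(f'pics/{n}2.png',r.capture(n)[:,:,::-1])
a=cv2.imread('pics/top2.png')[160:340,320:560];b=cv2.imread('pics/side2.png')[240:440,220:460]
cv2.imwrite('pics/c4.png',cv2.convertScaleAbs(np.hstack([cv2.resize(a,(400,300)),cv2.resize(b,(400,333))[:300]]),alpha=1.4))"
```

```text
time: 7.37
ee_pos: [0.5137, -0.2251, 0.2173]
tcp_rot: [-179.8, -0.0, 91.9]
force: [-0.7, 0.4, -2.5]
finger_gap: 0.429
grip_force: 30.0
t 7.37 tool d [ 0.0005  0.001  -0.0027] rot [-0.16 -0.03 -0.13] F [-0.7  0.4 -2.5] gap 0.429 grip 30.0 j7 7.2
```

View pics/side2.png

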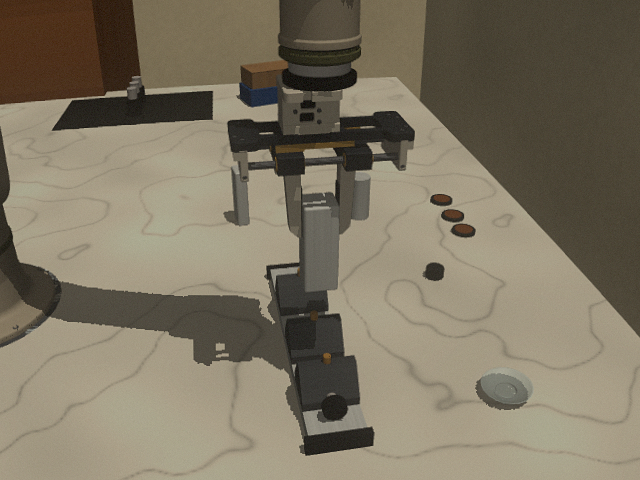

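The spacer is held upright above the A–B gap. Its bottom front edge runs from about (304,288) to (338,290), so I'll compare that with the prediction.

```bash
python3 -c "
from h import *
o=r.get_obs();e=o['ee_pos'];print(e)
M=R.from_euler('z',2,degrees=True)
q=np.array([[-.02,-.02,-.069],[.02,-.02,-.069],[-.02,-.02,.041],[.02,-.02,.041]])
print(proj('side',M.apply(q)+e))
for dy in(-.0765,):
  print(proj('side',M.apply([[0,-.0515,.078-e[2]],[0,.035,.078-e[2]]])+e))
im=cv2.imread('pics/side2.png')[190:310,280:360];cv2.imwrite('pics/c5.png',cv2.convertScaleAbs(cv2.resize(im,None,fx=5,fy=5,interpolation=2),alpha=1.5))
"
```

```text
[ 0.51488357 -0.22217003  0.21799874]
[[305.2917329  291.46315326]
 [338.88973599 287.93970852]
 [304.41303679 207.06579054]
 [340.79759211 204.0268371 ]]
[[326.84435721 353.65023781]
 [313.84301051 310.99571965]]
```

View pics/c5.png

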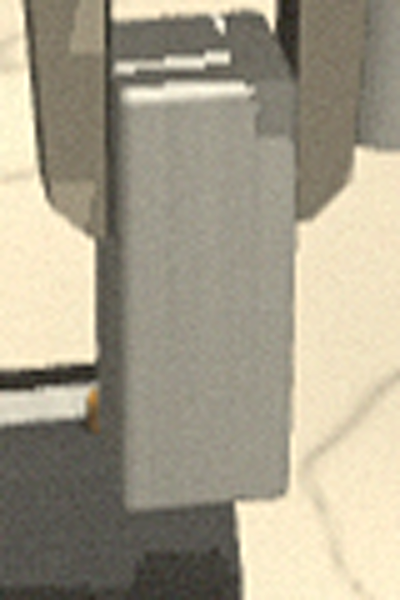

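```bash
python3 inch.py '[[0,0,0,0.02,0,0,0],[0,0,0,0.02,0,0,0],[0,0,0,0.02,0,0,0],[0,0,0,0,0,0,0],[0,0,0,0,0,0,0]]'
python3 -c "from h import *;togo(.5147,-.2245,.089,92)"
python3 inch.py '[[0,0,0,0.01,0,0,0],[0,0,0,0.01,0,0,0],[0,0,0,0.006,0,0,0],[0,0,0,0.004,0,0,0],[0,0,0,0,0,0,0]]'
python3 -c "from h import *;togo(.5147,-.2245,.089,92)"
```

```text
time: 7.88
ee_pos: [0.5151, -0.2212, 0.1583]
tcp_rot: [-179.9, -0.1, 92.1]
force: [0.5, -0.0, -2.8]
finger_gap: 0.429
grip_force: 30.0
t 7.88 tool d [-0.0034 -0.0003  0.0693] rot [-0.13 -0.08  0.14] F [ 0.5 -0.  -2.8] gap 0.429 grip 30.0 j7 4.4
time: 8.3
ee_pos: [0.5149, -0.2228, 0.1283]
tcp_rot: [-179.9, -0.0, 92.0]
force: [0.7, -0.3, -3.0]
finger_gap: 0.427
grip_force: 30.0
t 8.3 tool d [-0.0017 -0.0002  0.0393] rot [-0.07 -0.02 -0.03] F [ 0.7 -0.3 -3. ] gap 0.427 grip 30.0 j7 3.0
```

```bash
python3 inch.py '[[0,-0.001,0,0.005,0,0,0],[0,0,0,0.005,0,0,0],[0,0,0,0.005,0,0,0],[0,0,0,0.005,0,0,0],[0,0,0,0,0,0,0]]'
python3 -c "from h import *;togo(.5147,-.2245,.089,92)"
python3 inch.py '[[0,0,0,0.005,0,0,0],[0,0,0,0.005,0,0,0],[0,0,0,0.003,0,0,0],[0,0,0,0,0,0,0]]'
python3 -c "from h import *;togo(.5147,-.2245,.089,92)"
```

```text
time: 8.72
ee_pos: [0.5153, -0.2241, 0.1083]
tcp_rot: [-180.0, -0.0, 91.9]
force: [-0.2, -2.9, -2.4]
finger_gap: 0.43
grip_force: 30.0
t 8.72 tool d [-0.0004 -0.0006  0.0193] rot [-0.01 -0.   -0.06] F [-0.2 -2.9 -2.4] gap 0.43 grip 30.0 j7 2.1
time: 9.05
ee_pos: [0.5147, -0.2237, 0.0951]
tcp_rot: [-179.9, -0.0, 92.0]
force: [-0.1, -1.3, -3.9]
finger_gap: 0.427
grip_force: 30.0
t 9.05 tool d [-0.0008 -0.      0.0061] rot [-0.09 -0.04 -0.03] F [-0.1 -1.3 -3.9] gap 0.427 grip 30.0 j7 1.5
```

Wedging as planned; final seating.

```bash
python3 inch.py '[[0,0,0,0.003,0,0,0],[0,0,0,0.002,0,0,0],[0,0,0,0.001,0,0,0],[0,0,0,0.0,0,0,0],[0,0,0,0,0,0,0]]'
python3 -c "from h import *;togo(.5147,-.2245,.089,92)"
```

```text
time: 9.47
ee_pos: [0.5151, -0.2237, 0.09]
tcp_rot: [-180.0, -0.0, 92.0]
force: [0.6, -1.4, -2.5]
finger_gap: 0.426
grip_force: 30.0
t 9.47 tool d [-0.0008 -0.0004  0.001 ] rot [-0.03 -0.01 -0.03] F [ 0.6 -1.4 -2.5] gap 0.426 grip 30.0 j7 1.3
```

```bash
python3 inch.py '[[0,0,0,0.001,0,0,0],[0,0,0,0.001,0,0,0],[0,0,0,0.0,0,0,0]]'
python3 inch.py '[[0,0,0,0.001,0,0,0],[0,0,0,0.0005,0,0,0],[0,0,0,0.0,0,0,0]]'
```

```text
time: 9.72
ee_pos: [0.5153, -0.2238, 0.0891]
tcp_rot: [180.0, 0.0, 92.0]
force: [-3.3, 0.6, 9.5]
finger_gap: 0.428
grip_force: 30.0
time: 9.97
ee_pos: [0.5152, -0.2239, 0.0889]
tcp_rot: [180.0, 0.1, 92.0]
force: [-7.1, 1.1, 26.6]
finger_gap: 0.432
grip_force: 30.0
```

```bash
python3 inch.py '[[0,0,0,-0.001,0,0,0],[0,0,0,0,0,0,0],[0,0,0,0,0,0,0],[0,0,0,0,0,0,0]]'
python3 inch.py '[[0,0,0,-0.01,0,0,0],[0,0,0,-0.02,0,0,0],[0,0,0,-0.03,0,0,0],[0,0,0,-0.03,0,0,0],[0,0,0,-0.02,0,0,0],[0,0,0,0,0,0,0]]'
python3 -c "
from h import *;togo(.5147,-.2245,.2,92)
for n in('side','top'):cv2.imwrite(f'pics/{n}3.png',r.capture(n)[:,:,::-1])
b=cv2.imread('pics/side3.png')[255:455,260:380];a=cv2.imread('pics/top3.png')[200:300,320:560]
o=np.zeros((600,800,3),np.uint8);o[:,:360]=cv2.resize(b,None,fx=3,fy=3,interpolation=2);o[:183,360:]=cv2.resize(a,(440,183));cv2.imwrite('pics/c6.png',cv2.convertScaleAbs(o,alpha=1.7))"
```

```text
time: 10.3
ee_pos: [0.5152, -0.2239, 0.089]
tcp_rot: [180.0, 0.0, 92.0]
force: [-4.3, 0.9, 15.4]
finger_gap: 0.425
grip_force: 30.0
time: 10.8
ee_pos: [0.5173, -0.2241, 0.202]
tcp_rot: [179.6, 0.1, 92.0]
force: [0.7, 0.2, -2.7]
finger_gap: 0.428
grip_force: 30.0
t 10.8 tool d [-0.0003 -0.0026  0.002 ] rot [ 0.35  0.13 -0.04] F [ 0.7  0.2 -2.7] gap 0.428 grip 30.0 j7 6.2
```

View pics/c6.png

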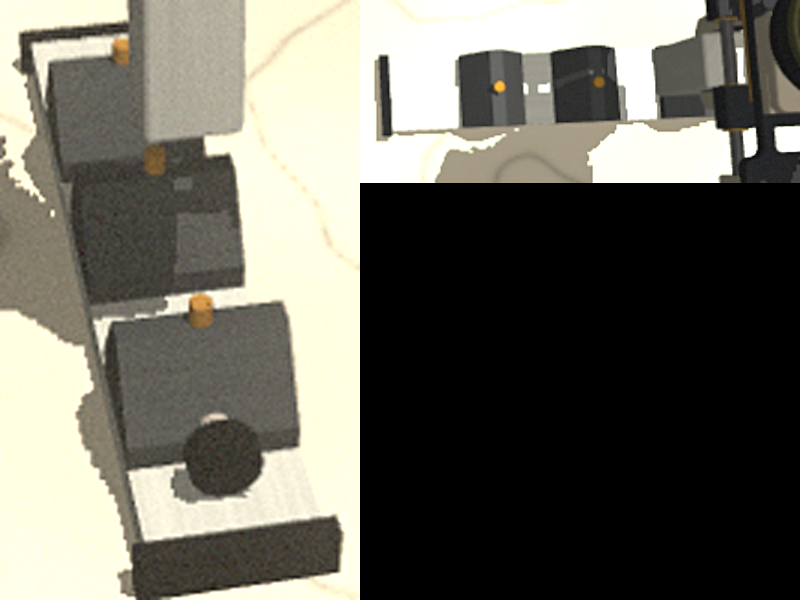

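B has moved: its stud is now at side crop (154,151) and top crop (599,82). C's stud has not moved, at (500,87).

```bash
python3 -c "
from h import *
print(tri(np.array([320+239/1.833,200+82/1.83]),T(154,151,260,255,3)))
print(tri(np.array([320+140/1.833,200+87/1.83]),T(122,45,260,255,3)))
togo(.5112,-.122,.2,92)"
```

```text
(array([ 0.51248724, -0.17411547,  0.07847255]), np.float64(0.6723956813681298))
(array([ 0.50938113, -0.08505655,  0.07758449]), np.float64(0.4140438185071105))
t 10.9 tool d [ 0.102  -0.0008 -0.0018] rot [ 0.09  0.04 -0.05] F [-0.2  1.  -3.5] gap 0.428 grip 30.0 j7 6.1
```

```bash
python3 inch.py '[[0,0.02,0,0,0,0,0],[0,0.03,0,0,0,0,0],[0,0.03,0,0,0,0,0],[0,0.0215,0,0,0,0,0],[0,0,0,0,0,0,0],[0,0,0,0,0,0,0]]'
python3 -c "from h import *;togo(.5115,-.1225,.089,92)"
python3 inch.py '[[0,0,0,0.02,0,0,0],[0,0,0,0.02,0,0,0],[0,0,0,0.01,0,0,0],[0,0,0,0,0,0,0],[0,0,0,0,0,0,0]]'
python3 -c "from h import *;togo(.5115,-.1225,.089,92)"
```

```text
time: 11.4
ee_pos: [0.5112, -0.1211, 0.1964]
tcp_rot: [-179.9, -0.0, 92.1]
force: [-0.0, -1.2, -3.6]
finger_gap: 0.427
grip_force: 30.0
t 11.4 tool d [-0.0015  0.0005  0.1074] rot [-0.13 -0.04  0.13] F [-0.  -1.2 -3.6] gap 0.427 grip 30.0 j7 -4.5
time: 11.82
ee_pos: [0.5114, -0.123, 0.1469]
tcp_rot: [-179.9, -0.0, 91.9]
force: [0.0, 0.7, -2.0]
finger_gap: 0.434
grip_force: 30.0
t 11.82 tool d [0.0005 0.0003 0.0579] rot [-0.12 -0.02 -0.08] F [ 0.   0.7 -2. ] gap 0.434 grip 30.0 j7 -7.2
```

```bash
python3 inch.py '[[0,0,0,0.01,0,0,0],[0,0,0,0.008,0,0,0],[0,0,0,0.005,0,0,0],[0,0,0,0.005,0,0,0],[0,0,0,0.005,0,0,0],[0,0,0,0.005,0,0,0],[0,0,0,0,0,0,0]]'
python3 -c "from h import *;togo(.5115,-.1225,.089,92)"
python3 inch.py '[[0,0,0,0.005,0,0,0],[0,0,0,0.005,0,0,0],[0,0,0,0.004,0,0,0],[0,0,0,0.002,0,0,0],[0,0,0,0,0,0,0]]'
python3 -c "from h import *;togo(.5115,-.1225,.089,92)"
```

```text
time: 12.4
ee_pos: [0.5119, -0.1228, 0.1089]
tcp_rot: [-180.0, 0.0, 92.0]
force: [-0.6, -1.9, -3.1]
finger_gap: 0.427
grip_force: 30.0
t 12.4 tool d [ 0.0003 -0.0004  0.0199] rot [-0.01  0.01 -0.05] F [-0.6 -1.9 -3.1] gap 0.427 grip 30.0 j7 -9.4
time: 12.82
ee_pos: [0.5113, -0.1224, 0.0928]
tcp_rot: [-179.9, -0.0, 92.0]
force: [0.8, -1.2, -3.8]
finger_gap: 0.425
grip_force: 30.0
t 12.82 tool d [-0.0001  0.0002  0.0038] rot [-0.08 -0.02 -0.03] F [ 0.8 -1.2 -3.8] gap 0.425 grip 30.0 j7 -10.3
```

```bash
python3 inch.py '[[0,0,0,0.002,0,0,0],[0,0,0,0.001,0,0,0],[0,0,0,0.001,0,0,0],[0,0,0,0,0,0,0]]'
python3 inch.py '[[0,0,0,0.001,0,0,0],[0,0,0,0.0005,0,0,0],[0,0,0,0,0,0,0]]'
```

```text
time: 13.15
ee_pos: [0.5117, -0.1224, 0.0894]
tcp_rot: [-180.0, -0.0, 92.0]
force: [-0.3, -1.7, -3.2]
finger_gap: 0.425
grip_force: 30.0
time: 13.4
ee_pos: [0.5118, -0.1225, 0.089]
tcp_rot: [180.0, 0.0, 92.0]
force: [-3.1, -1.2, 11.2]
finger_gap: 0.432
grip_force: 30.0
```

Seated with 11 N on it. I'll press slightly more, hold, ease off, then release and lift.

```bash
python3 inch.py '[[0,0,0,0.0007,0,0,0],[0,0,0,0,0,0,0],[0,0,0,0,0,0,0],[0,0,0,-0.0015,0,0,0],[0,0,0,0,0,0,0]]'
python3 inch.py '[[1,0,0,0,0,0,0],[1,0,0,0,0,0,0],[1,0,0,0,0,0,0],[1,0,0,0,0,0,0],[1,0,0,0,0,0,0],[1,0,0,0,0,0,0],[1,0,0,0,0,0,0],[1,0,0,0,0,0,0]]'
python3 -c "from h import *;togo(.5115,-.1225,.089,92)"
```

```text
time: 13.82
ee_pos: [0.512, -0.1224, 0.0893]
tcp_rot: [180.0, 0.0, 92.0]
force: [-0.7, -0.7, -1.2]
finger_gap: 0.428
grip_force: 30.0
time: 14.48
ee_pos: [0.5118, -0.1225, 0.0889]
tcp_rot: [-180.0, -0.0, 92.0]
force: [0.4, -0.4, -0.8]
finger_gap: 0.948
grip_force: 0.0
t 14.48 tool d [-0.     -0.0003 -0.0001] rot [-0.   -0.   -0.04] F [ 0.4 -0.4 -0.8] gap 0.948 grip 0.0 j7 -10.6
```

```bash
python3 inch.py '[[1,0,0,-0.01,0,0,0],[1,0,0,-0.02,0,0,0],[1,0,0,-0.04,0,0,0],[1,0,0,-0.04,0,0,0],[1,0,0,-0.04,0,0,0],[1,0.04,0,0,0,0,0],[1,0.04,0,0,0,0,0],[1,0.04,0,0,0,0,0],[1,0.04,0,0,0,0,0],[1,0,0,0,0,0,0]]'
python3 inch.py '[[1,0.04,0,0,0,0,0],[1,0.04,0,0,0,0,0],[1,0.04,0,0,0,0,0],[1,0,0,0,0,0,0],[1,0,0,0,0,0,0]]'
python3 -c "
from h import *
for n in('side','top'):cv2.imwrite(f'pics/{n}4.png',r.capture(n)[:,:,::-1])
b=cv2.imread('pics/side4.png')[205:405,260:380];a=cv2.imread('pics/top4.png')[190:300,320:560]
o=np.zeros((600,800,3),np.uint8);o[:,:360]=cv2.resize(b,None,fx=3,fy=3,interpolation=2);o[:202,360:]=cv2.resize(a,(440,202));cv2.imwrite('pics/c7.png',cv2.convertScaleAbs(o,alpha=1.7))"
```

```text
time: 15.32
ee_pos: [0.5059, 0.0458, 0.2404]
tcp_rot: [179.9, -0.2, 92.5]
force: [-0.4, 1.1, -0.8]
finger_gap: 0.999
grip_force: 0.0
time: 15.73
ee_pos: [0.5017, 0.1599, 0.2395]
tcp_rot: [180.0, -0.1, 92.3]
force: [-0.2, -0.2, 0.4]
finger_gap: 1.001
grip_force: 0.0
```

View pics/c7.png

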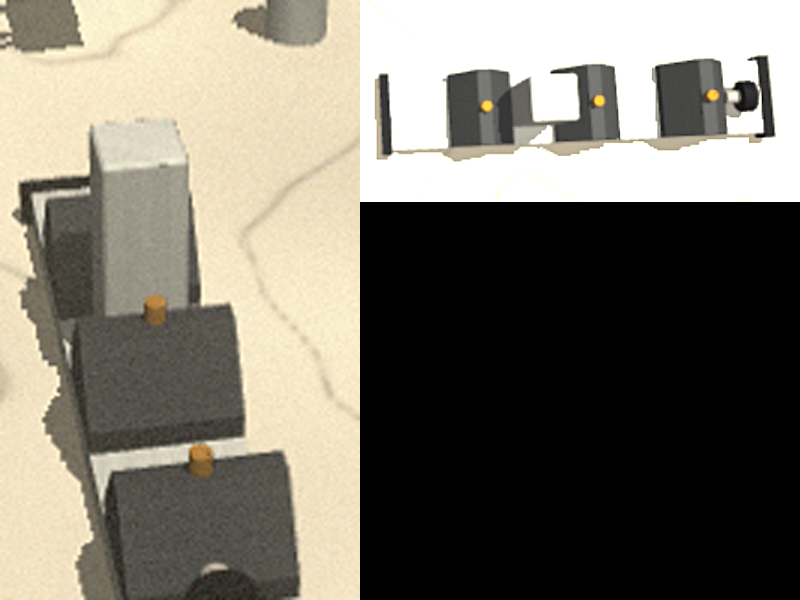

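The spacer stands upright between B and C. The studs in the top crop, at (487,105), (599,100) and (713,95), are evenly spaced, so I'm handing the job in.

```bash
python3 -c "
from rig import r
print(r.job_done())"
```

```text
the job is handed in; nothing more can be done
None
```

The job is handed in: both carrier gaps were set with the thick square spacer, which is left standing on the rail between the middle and last carriers; the hand-in printed no verdict, but the last pictures showed even spacing and an upright spacer.

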